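# Load the lead cropper's feed chute

## Robot

A 6-joint arm with a two-finger parallel gripper is mounted at the origin on the work surface. World frame = base frame: x ahead of the robot, y to its left, z up, the work surface at z = 0. Lengths are in m, angles in rad, forces in N, time in s.
With the tool pointing down it reaches from about 0.35 to 0.975 m from the base axis. Payload 4.9 kg.
Tool frame: the origin (TCP) lies on the mounting face of the last link; the fingertips stand 173 mm ahead of it and the grasp point (between the pads) lies 155 mm ahead of it; z points along the fingers, y is the direction in which the jaws open and shut (so a half turn about z gives the same grasp; the last joint's range is limited). The gripper opens to 85 mm and grips with 20 to 120 N. Pads are 22 mm wide; open, the fingers measure 114 mm over their backs; the gripper's body (76 mm by 85 mm) begins 54 mm behind the grasp point. The pads swing forward as they close: fully open they stand 13 mm farther back than shut.
Start: joints at [1.001, 0.053, 1.613, -0, 1.476, -0.119], TCP at [0.272, 0.563, 0.405] pointing down, gripper open.
Joint ranges: [-3.01, 3.01], [-1.01, 2.22], [0.06, 2.58], [-1.02, 4.17], [0.09, 2.62], [-3.14, 3.14]. Speed limits (rad/s): [2.57, 2.57, 3.14, 3.14, 3.14, 3.14].

## Interface

Orientations are given as a rotation vector (axis times angle).
In Python, from station import ctrl gives the robot as it stands. The module is installed in compiled form; this text tells all that it offers.
- The arm moves only by the tool jog_arm, never from a script. Its argument "steps" is a list of rows, each a list of 2 entries, a list of its own where there are three numbers: the shift along the tool's x, y, z in cm, then the turn, a rotation vector about the tool's x, y, z in degrees. In form: [[[tx, ty, tz], [rx, ry, rz]], ...]. A call has 1 to 8 rows; each row shifts and turns the pose as measured when the row begins, along the tool's axes as they then stand; what a row does not reach is not made up. A row lasts 1/10 s, in which the tool goes at most 50 mm and 8.59 degrees, less where a joint would pass 70% of its speed; a pose out of reach is approached as far as the arm can. A call is refused whole if a number of a shift passes 5 or a number of a turn 8.59, either way. A call with a gripper value outside its range is refused whole. "fingers" is the gripper command: -1 is shut, 1 is fully open, values between are in proportion, set as the call begins (left out, the last holds). The fingers move at their own pace and stop on an object; "grip_force" is the grip in N (left out, the last holds). Time passes only in rows, so rows that do not move let the fingers close. It gives the time, the measured TCP pose, the force and the opening at its end, in the units of the state.
- ctrl.get_obs(): the state, without advancing time (a new reading comes with each control period).
- ctrl.get_image(name): name is "scene" or "top"; returns the picture (480x640x3 uint8, red, green, blue); there is no depth.
- ctrl.camera_info(name): a dict with "K" (3x3 intrinsics, pixels), "camera_from_world" (4x4, takes a point from world to camera coordinates). Camera axes: x right, y up, looking along -z (the intrinsics and any distortion apply to the point x, -y, -z); pixel columns grow to the right and rows downward; lengths in m; the calibration is good to about 2 mm. A picture is of the moment at which its call begins. camera_info takes no time and is no camera call.
- ctrl.finish_job(): hands the job in, once; it reports no verdict.
The state is a dict: "t": time; "q": joint angles; "dq": joint speeds; "effort": joint torques, N m; "tool_pos": TCP position; "tool_rot": TCP orientation; "contact_force": force on the tool from outside, world axes, zero at the start; "wrist_torque": the same for the moment, N m; "opening": finger opening in m.
Only numpy, scipy, OpenCV 4.12 (cv2) and the standard library are available. Lean on these libraries where they do the work, as an engineer would, in place of code of your own. Each camera call takes 0.05 s, during which the arm holds its last target.

## Task

Get the lead cropper ready: swing the stop arm with the red knob over and fully down across its sloping feed chute, then push the two black capacitors in the chute downhill, without lifting them out, until the lower one rests against the stop's orange pad and the upper one rests against the lower one. Push gently, for the pad is sprung and must not be driven back to the end of its travel. Leave the loose capacitors on the bench (one black, one white, one blue can) where they are.

Things in the scene. Friction and masses are not known exactly. Their poses are not given: they have to be found in the camera images.
- chute_top (a point): Middle of the aluminium feed chute's floor at its upper, open end. Axes: x straight down the slope (12 degrees), z square off the chute floor, y level across it, to the stop arm's pivot side (the robot's side). Inside width 49 mm, side walls 20 mm high, a 13 mm slot along the floor for the leads. A grey machine about 0.22 m high stands at the lower end, about 110 mm past the stop line.
- stop_line (a point): Middle of the chute floor right under the face of the stop's pad when the stop arm is down across the chute (pad not pressed): 360 mm down the chute from chute_top, same axes as chute_top. Fixed to the chute.
- stop_pivot (a point): Hinge axis of the stop arm, beside the chute: 34 mm downhill of stop_line, 42 mm to +y, 32 mm above the chute floor; same axes as chute_top. The hinge runs along the chute.
- stop_knob (a point): Centre of the red ball knob (26 mm across) at the stop arm's free end, 88 mm from the hinge axis, straight across from stop_pivot. The arm is a steel bar 14 mm wide (along the chute), 8 mm thick; on its under side, 27 to 57 mm from the pivot, sits a yellow block with the orange pad on its uphill side. Starts standing about upright.
- stop_arm (a joint): Angle of the stop arm: 0 = fully down across the chute, parallel to the chute floor, against its rest; about 1.57 = standing square off the chute floor; 1.95 = leaning back towards the robot's side. Stiff hinge: it stays where it is left; about 1 N at the knob moves it.
- stop_pad (a joint): How far the orange pad is pushed back downhill into the stop arm, in m: 0 = free, 0.012 = the end of its travel. Spring of 0.8 N per mm, well damped.
- pad_face (a point): Centre of the uphill face of the orange pad (36 mm wide, 26 mm high). With the arm down it lies over stop_line, 21 mm above the chute floor, with the same axes as chute_top. It swings with the arm.
- cap_low: The lower black box capacitor in the chute, 75 mm long along the chute, 45 mm wide, 45 mm high, about 0.2 kg, black with a grey and white label on top. Origin at its centre (22.5 mm above the chute floor), x axis downhill, z axis off the chute floor. At the start 40 to 90 mm short of the stop line. It stays by friction where it stands on the slope.
- cap_high: The upper black box capacitor in the chute, the same in every way as cap_low, 15 to 90 mm clear of it uphill at the start. Origin at its centre, x axis downhill.
- spare_cap: Spare black capacitor lying on the bench beyond the chute's upper end, 75 x 45 x 45 mm, origin at its centre. Not to be moved.
- white_cap: White capacitor of the same size lying on the bench between robot and chute, origin at its centre. Not to be moved.
- can_cap: Blue can capacitor standing on the bench between robot and chute, 35 mm in diameter, 62 mm high, origin at its foot. Not to be moved.
Not all that is in view belongs to the job. Leave any brown or yellow look-alike of the cap_high alone.

How it is judged:
On the way, in this order (a step that is already met when the one before it is completed fails the run):
1. the stop arm is fully down across the chute (value of joint stop_arm below 0.08 rad), for 0.2 s.
2. the lower capacitor is against the pad of the lowered stop and the upper one against the lower one (value of joint stop_arm below 0.08 rad and x of cap_low in the frame of pad_face above -0.0415 m and x of cap_high in the frame of cap_low above -0.079 m), for 0.2 s.
At the end, for the whole second after the job is handed in: The stop arm is down across the chute (within 0.08 rad); the lower capacitor rests against the pad and the upper one against the lower one (each gap under 4 mm); both stand flat on the chute floor (within 6 mm and 0.1 rad) and at rest (all of step 2 and x of cap_low in the frame of pad_face below -0.03 m and x of cap_high in the frame of cap_low below -0.068 m and z of each of cap_low, cap_high in the frame of stop_line below 0.0285 m and angle between the z axis of each of cap_low, cap_high and the z axis of stop_line, either way round below 0.1 rad and linear speed of each of cap_low, cap_high below 0.01 m/s); the robot touches nothing.
It fails at once if the pad is driven back to the end of its travel (11.3 of 12 mm) (value of joint stop_pad above 0.0113 m).
It fails at once if a capacitor is lifted out of the chute or thrown off it (z of any of cap_low, cap_high in the frame of stop_line above 0.0425 m or z of any of cap_low, cap_high in the frame of stop_line below 0 m).
It fails at once if a loose capacitor on the bench is moved by more than 20 mm (distance of any of spare_cap, white_cap, can_cap from where it was at the start of the episode above 0.02 m).
It also fails if it takes over 46 s, if anything falls off the work surface, if the arm or the gripper's body presses on something with over 40 N, if the wrist force passes 120 N, or if a joint passes its speed limit or range.

## Working session

There is one attempt and no reset: what is moved stays moved. The work goes in short steps, Python scripts to look and compute and a tool call to move; the robot and the scene stay as the last step left them, time stands still between calls to the robot, and variables do not carry over. Pictures are saved under pics/ and viewed, and the job is handed in when it is done.

Besides the shell and the picture viewer there is one more tool, called after ">>>" by a JSON object that holds its "name" and its "arguments". jog_arm: Moves the arm, as the interface text tells. Its arguments: {"type":"object","properties":{"steps":{"type":"array","items":{"type":"array"}},"fingers":{"type":"number"},"grip_force":{"type":"number"}},"required":["steps"]}

```bash
mkdir -p pics
python3 - <<'E'
from station import ctrl
import cv2,numpy as np
for n in("scene","top"):
    cv2.imwrite(f"pics/{n}0.png",ctrl.get_image(n)[:,:,::-1]); i=ctrl.camera_info(n); print(n,i)
print(ctrl.get_obs())
E
```

```text
scene {'K': array([[481.41171649,   0.        , 312.25716706],
       [  0.        , 481.41171649, 236.0432862 ],
       [  0.        ,   0.        ,   1.        ]]), 'camera_from_world': array([[ 0.43452618,  0.90058075,  0.01188729, -0.15479971],
       [-0.51141662,  0.23584896,  0.82633426,  0.18272403],
       [ 0.74137713, -0.36514323,  0.56305451, -1.45794262],
       [ 0.        ,  0.        ,  0.        ,  1.        ]])}
top {'K': array([[482.22116198,   0.        , 326.74723289],
       [  0.        , 482.22116198, 235.66656382],
       [  0.        ,   0.        ,   1.        ]]), 'camera_from_world': array([[-0.00988466, -0.99920656, -0.03858175, -0.04960212],
       [ 0.997838  , -0.01236348,  0.06454819, -0.54050777],
       [-0.06497398, -0.0378603 ,  0.99716848, -0.88098724],
       [ 0.        ,  0.        ,  0.        ,  1.        ]])}
{'t': 0.1, 'q': array([ 1.00098386e+00,  5.33256079e-02,  1.61415960e+00, -3.70672505e-06,
        1.47598605e+00, -1.18982439e-01]), 'dq': array([ 0.00097004, -0.00322855, -0.00350254,  0.00050414, -0.00180721,
        0.00118671]), 'effort': array([ 3.69681766e-04, -3.94901097e+01, -3.71364176e+01, -1.26715481e-04,
        3.92633054e-03,  1.89020204e-05]), 'tool_pos': array([0.27218146, 0.56235686, 0.40356235]), 'tool_rot': array([-7.02038378e-01, -3.06149894e+00,  2.77902619e-03]), 'contact_force': array([-0.05156664,  0.0997035 , -0.43049196]), 'wrist_torque': array([-0.01428521,  0.00856667, -0.01220931]), 'opening': 0.0855928653009037}
```

View pics/scene0.png

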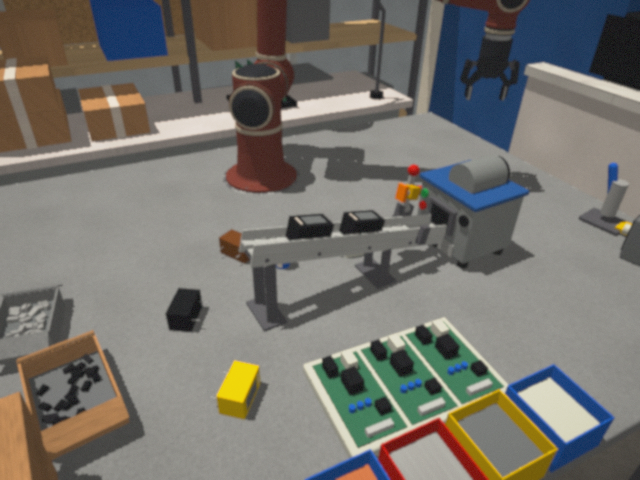

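View pics/top0.png

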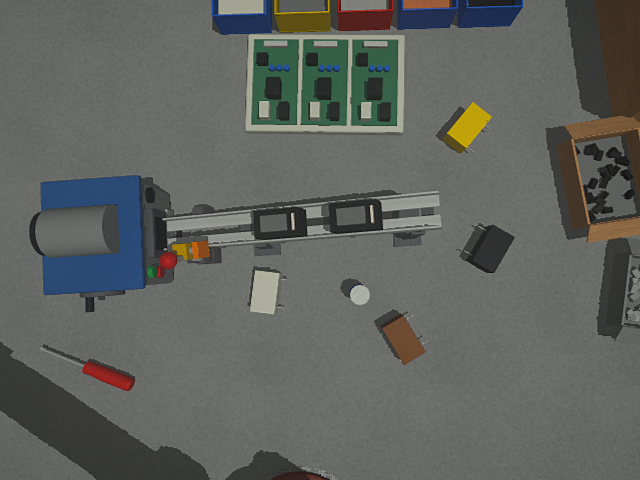

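Run:
```python
import cv2
a=cv2.imread("pics/scene0.png")[150:300,225:475]; cv2.imwrite("pics/c1.png",cv2.resize(a,None,fx=3.2,fy=3.2,interpolation=2))
a=cv2.imread("pics/top0.png")[180:290,140:450]; cv2.imwrite("pics/c2.png",cv2.resize(a,None,fx=2.5,fy=2.5,interpolation=2))
```

```text
(no output)
```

View pics/c1.png

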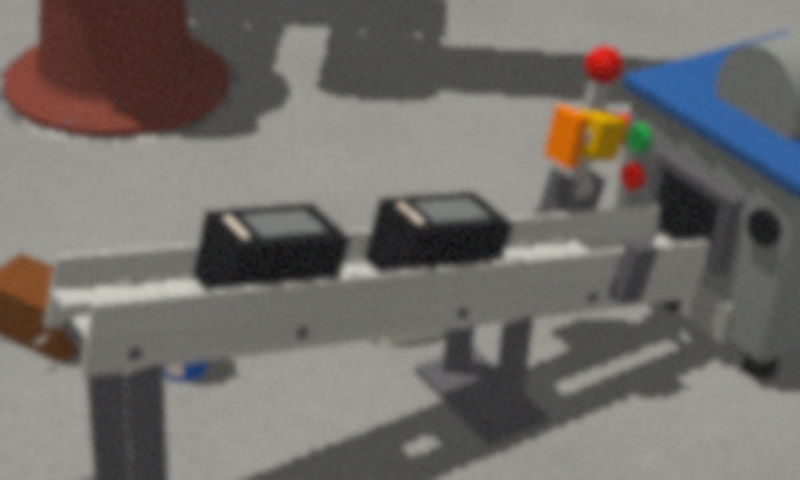

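View pics/c2.png

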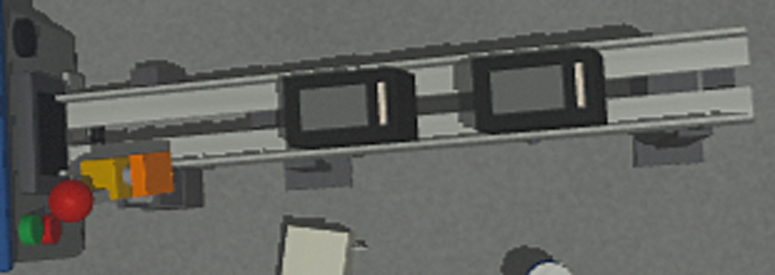

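```bash
cat > h.py <<'E'
import numpy as np, cv2
from station import ctrl
C={n:ctrl.camera_info(n) for n in("scene","top")}
def ray(n,p):
    i=C[n];T=i["camera_from_world"];K=i["K"]
    d=np.array([(p[0]-K[0,2])/K[0,0],-(p[1]-K[1,2])/K[1,1],-1.])
    R=T[:3,:3];return -R.T@T[:3,3],R.T@d/np.linalg.norm(d)
def tri(ps,pt):
    o1,d1=ray("scene",ps);o2,d2=ray("top",pt)
    s=np.linalg.lstsq(np.c_[d1,-d2],o2-o1,rcond=None)[0]
    a=o1+s[0]*d1;b=o2+s[1]*d2;return (a+b)/2,np.linalg.norm(a-b)*1000
def proj(n,P):
    i=C[n];T=i["camera_from_world"];c=T[:3,:3]@np.asarray(P)+T[:3,3]
    v=i["K"]@np.array([c[0],-c[1],-c[2]]);return v[:2]/v[2]
def plane(n,p,P0,nrm):
    o,d=ray(n,p);return o+d*((P0-o)@nrm)/(d@nrm)
E
python3 - <<'E'
from h import *
np.set_printoptions(precision=4,suppress=True)
S=lambda x,y:(225+(x+.5)/3.2-.5,150+(y+.5)/3.2-.5); T=lambda x,y:(140+(x+.5)/2.5-.5,180+(y+.5)/2.5-.5)
def red(n,box):
    im=cv2.imread(f"pics/{n}0.png").astype(int);x0,y0,x1,y1=box;im=im[y0:y1,x0:x1]
    m=((im[:,:,2]>120)&(im[:,:,1]<70)&(im[:,:,0]<70)).astype(np.uint8)
    k,l,s,c=cv2.connectedComponentsWithStats(m);j=1+np.argmax(s[1:,4]);print(n,s[j],c[j]+[x0,y0]);return c[j]+[x0,y0]
print("knob",tri(red("scene",(400,155,430,185)),red("top",(150,245,185,280))))
for nm,a,b in[("nearwall end",S(53,262),T(753,118)),("farwall end",S(90,318),T(749,29)),
 ("caphi label",S(283,223),T(528,86)),("caplo label",S(450,212),T(340,106)),
 ("caphi stripe",S(237,227),T(581,85)),("caplo stripe",S(410,213),T(382,103)),
 ("padctr",S(566,135),T(151,173))]:
    print(nm,a,b,*tri(a,b))
E
```

```text
scene [ 7 10 12  8 70] [412.7571 168.9857]
top [ 10   9  16  15 185] [167.5027 260.7351]
knob (array([0.4931, 0.1719, 0.2099]), np.float64(0.5312942344311722))
nearwall end (241.21875, 231.53125) (440.9, 226.9) [ 0.5396 -0.2327  0.1891] 0.36776453581920543
farwall end (252.78125, 249.03125) (439.3, 191.3) [ 0.594  -0.2316  0.1856] 1.3575051248795895
caphi label (313.09375, 219.34375) (350.9, 214.1) [ 0.5603 -0.099   0.1917] 0.46234364187872123
caplo label (365.28125, 215.90625) (275.7, 222.1) [0.5531 0.0194 0.1642] 2.1711408011028155
caphi stripe (298.71875, 220.59375) (372.1, 213.7) [ 0.5603 -0.1295  0.197 ] 1.4888357323505965
caplo stripe (352.78125, 216.21875) (292.5, 220.9) [ 0.5534 -0.0087  0.1711] 0.05064952021878134
padctr (401.53125, 191.84375) (200.1, 248.9) [0.5116 0.1353 0.1715] 0.20295704602161327
```

```bash
cat >> h.py <<'E'
T2=lambda x,y:(140+(x+.5)/2.5-.5,180+(y+.5)/2.5-.5)
E
python3 - <<'E'
from h import *
np.set_printoptions(precision=4,suppress=True)
P0=np.array([.5668,-.2321,.1873]);c,s=np.cos(np.radians(12)),np.sin(np.radians(12))
a=.055
for _ in range(5):
    X=np.array([-np.sin(a)*c,np.cos(a)*c,-s]);Y=np.array([-np.cos(a),-np.sin(a),0]);Z=np.cross(X,Y)
    f=[plane("top",T2(*p),P0,Z) for p in[(749,29),(66,97),(753,118),(210,164)]]
    a1=[-np.arctan2(*(f[i+1]-f[i])[:2]) for i in(0,2)]
    a=np.mean(a1)
print("a",a,a1); 
for q in f: print(q,[(q-P0)@v for v in(X,Y,Z)])
# chute frame: floor = wall top -20mm
O=None
mid=[( q-P0)@Y for q in f]; 
for nm,p in dict(near=[.5396,-.2327,.1891],far=[.594,-.2316,.1856],hi=[.5603,-.099,.1917],lo=[.5531,.0194,.1642],his=[.5603,-.1295,.197],los=[.5534,-.0087,.1711],pad=[.5116,.1353,.1715],knob=[.4931,.1719,.2099]).items():
    d=np.array(p)-P0;print(nm,d@X,d@Y,d@Z)
E
```

```text
a 0.05696598616066452 [np.float64(0.055614587089011694), np.float64(0.05831738523231735)]
[ 0.5934 -0.2318  0.1876] [np.float64(-0.001254454375608694), np.float64(-0.026578374202364835), np.float64(-4.552285519458735e-17)]
[0.5683 0.2196 0.0915] [np.float64(0.4609624328297557), np.float64(-0.02718936417543711), np.float64(-7.582898914476181e-17)]
[ 0.5398 -0.2329  0.1871] [np.float64(0.0007223086477035745), np.float64(0.02698813402962659), np.float64(9.33530889807298e-18)]
[0.5196 0.1132 0.1135] [np.float64(0.35517776041292887), np.float64(0.02745667754874976), np.float64(-5.804758157448135e-17)]
near 0.0005546178892460964 0.027190039361497657 0.0019581007423358845
far -0.0006730651508240374 -0.027184345843409462 -0.0018810434255096295
hi 0.12942743924156563 -0.0010886163752299388 0.03200895008834903
lo 0.25117079953068355 -0.0006414210776319913 0.029771933798770335
his 0.09854039906889717 0.0006479066416695944 0.03086211218186743
los 0.22227813956944184 0.0006589441420666797 0.030684759444476375
pad 0.36514763232973096 0.03419247335146565 0.06146154383108957
knob 0.39393623695160523 0.050578636454712646 0.10683862948761
```

```bash
cat >> h.py <<'E'
a=.057;c,s=np.cos(np.radians(12)),np.sin(np.radians(12))
X=np.array([-np.sin(a)*c,np.cos(a)*c,-s]);Y=np.array([-np.cos(a),-np.sin(a),0]);Z=np.cross(X,Y)
P0=np.array([.5668,-.2321,.1873]);O=P0-.0138*Z
RC=np.c_[X,Y,Z]
def ch(p): return (np.asarray(p)-O)@RC
def wo(q): return O+RC@np.asarray(q)
from scipy.spatial.transform import Rotation as R_
E
python3 - <<'E'
from h import *
np.set_printoptions(precision=4,suppress=True)
S=lambda x,y:(225+(x+.5)/3.2-.5,150+(y+.5)/3.2-.5);T=T2
for n,A,B in[("green",S(640,137),T(30,231)),("red",S(633,175),T(50,231)),("machine corner",S(628,75),T(0,270))]: 
    p,e=tri(A,B);print(n,p,e,ch(p))
# cap corner px in top at top face (45 mm)
for n,l in dict(lo=[(281,77),(385,70),(287,146),(392,141)],hi=[(470,61),(600,50),(476,132),(581,125)]).items():
    for p in l: print(n,p,ch(plane("top",T(*p),wo([0,0,.045]),Z)))
q=wo([.394,.0506,.1206]);print(q,proj("scene",q),proj("top",q))
r=R_.from_rotvec(ctrl.get_obs()["tool_rot"]).as_matrix();print(r)
for x in (.0,.36,.47): print(wo([x,0,0]))
E
python3 - <<'E'
import cv2
a=cv2.imread("pics/top0.png")[195:250,240:390]; cv2.imwrite("pics/c3.png",cv2.resize(a,None,fx=5.3,fy=5.3,interpolation=2))
E
```

```text
green [0.4765 0.2284 0.1305] 1.3892570097561852 [0.4666 0.0639 0.0549]
red [0.4763 0.2277 0.0987] 1.749236003499785 [0.4725 0.0642 0.0236]
machine corner [0.4523 0.2304 0.169 ] 0.6951721036538064 [0.4618 0.088  0.0933]
lo (281, 77) [ 0.2879 -0.0217  0.045 ]
lo (385, 70) [ 0.2188 -0.0196  0.045 ]
lo (287, 146) [0.2865 0.0222 0.045 ]
lo (392, 141) [0.2172 0.0247 0.045 ]
hi (470, 61) [ 0.1645 -0.0199  0.045 ]
hi (600, 50) [ 0.085  -0.0187  0.045 ]
hi (476, 132) [0.1637 0.0236 0.045 ]
hi (581, 125) [0.0996 0.0247 0.045 ]
[0.4931 0.172  0.2098] [412.8999 168.9521] [167.6181 260.8493]
[[-0.9001  0.4357 -0.001 ]
 [ 0.4357  0.9001 -0.0016]
 [ 0.0002 -0.0019 -1.    ]]
[ 0.567  -0.235   0.1738]
[0.5469 0.1166 0.099 ]
[0.5408 0.224  0.0761]
```

View pics/c3.png

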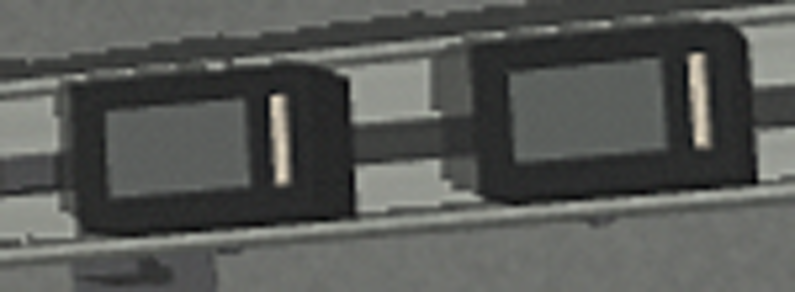

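Run:
```python
from h import *
np.set_printoptions(precision=4,suppress=True)
# lid corners: near-robot front corner, far-front corner; scene (421,176),(527,190)?
for n,A,B in[("lid near uphill",(421,174),(144,290)),("lid far uphill",(466,208),(138,178))]:
    print(n,*tri(A,B))
for z in(.2,.22): print(plane("top",(142,230),np.array([0,0,z]),np.array([0,0,1.])))
for t in(1.67,1.2,.8,.4,0):
    print(t,wo([.394,.042-.088*np.cos(t),.032+.088*np.sin(t)]))
```

```text
lid near uphill [0.4501 0.2286 0.1651] 6.386907801505204
lid far uphill [0.6205 0.2282 0.1702] 15.385184642133064
[0.5399 0.2152 0.2   ]
[0.5383 0.2066 0.22  ]
1.67 [0.493  0.1717 0.2088]
1.2 [0.5336 0.1729 0.2034]
0.8 [0.5632 0.1706 0.1849]
0.4 [0.5832 0.1658 0.1567]
0 [0.5906 0.1591 0.1232]
```

>>> {"name": "jog_arm", "arguments": {"steps": [[[0,0,0],[0,0,-7.3]],[[0,0,0],[0,0,-7.3]],[[0,0,0],[0,0,-7.3]],[[0,0,0],[0,0,-7.3]],[[0,-5,0],[0,0,0]],[[0,-5,0],[0,0,0]],[[0,-5,0],[0,0,0]],[[0,-5,0],[0,0,0]]], "fingers": -1, "grip_force": 30}}

```text
t: 0.9
tool_pos: [0.2876, 0.3629, 0.3962]
tool_rot: [0.138, -3.129, 0.019]
contact_force: [0.9, 0.6, 0.8]
opening: 0.0002
```

>>> {"name": "jog_arm", "arguments": {"steps": [[[0,-5,0],[0,0,0]],[[0,-5,0],[0,0,0]],[[0,-5,0],[0,0,0]],[[0,-5,0],[0,0,0.9]],[[-3,-1,0],[0,0,0.9]],[[-3,0,0.5],[0,0,0]],[[-3,0,0.5],[0,0,0]],[[0,0,0.5],[0,0,0]]]}}

```text
t: 1.7
tool_pos: [0.3935, 0.1518, 0.3822]
tool_rot: [-0.076, 3.14, -0.021]
contact_force: [-0.5, 0.1, 0.3]
opening: 0.0
```

>>> {"name": "jog_arm", "arguments": {"steps": [[[0,1.2,1],[0,0,0]],[[-2,0,0],[0,0,0]],[[-2,0,0],[0,0,0]],[[-1,0,0],[0,0,0]]]}}

```text
t: 2.1
tool_pos: [0.4406, 0.1689, 0.3669]
tool_rot: [0.078, -3.135, 0.021]
contact_force: [-0.6, 0.1, 0.6]
opening: -0.0004
```

```bash
cat > look.py <<'E'
import sys
from h import *
np.set_printoptions(precision=4,suppress=True)
k=sys.argv[1]
for n,b in(("scene",(225,110,475,300)),("top",(140,150,450,290))):
    im=ctrl.get_image(n)[:,:,::-1].copy();cv2.imwrite(f"pics/{n}{k}.png",im)
    im=im[b[1]:b[3],b[0]:b[2]]
    (globals().setdefault('L',[])).append(cv2.resize(im,(800,int(im.shape[0]*800/im.shape[1])),interpolation=2))
h=L[0][:];v=np.vstack([cv2.resize(i,(540,int(i.shape[0]*540/i.shape[1]))) for i in L]);v=v[:,:];
v=cv2.resize(v,None,fx=min(1,600/v.shape[0]),fy=min(1,600/v.shape[0]));cv2.imwrite(f"pics/v{k}.png",v)
o=ctrl.get_obs();r=R_.from_rotvec(o["tool_rot"]).as_matrix();tip=o["tool_pos"]+.173*r[:,2]
print(o["t"],o["tool_pos"],"axes\n",r,"tip",tip,"chute",ch(tip),o["contact_force"])
E
python3 look.py 1
```

```text
2.2 [0.4406 0.1686 0.3673] axes
 [[-0.9988 -0.0496 -0.0055]
 [-0.0495  0.9987 -0.0136]
 [ 0.0061 -0.0133 -0.9999]] tip [0.4397 0.1663 0.1943] chute [0.3947 0.1042 0.1048] [-1.009   0.284   0.1285]
```

View pics/v1.png

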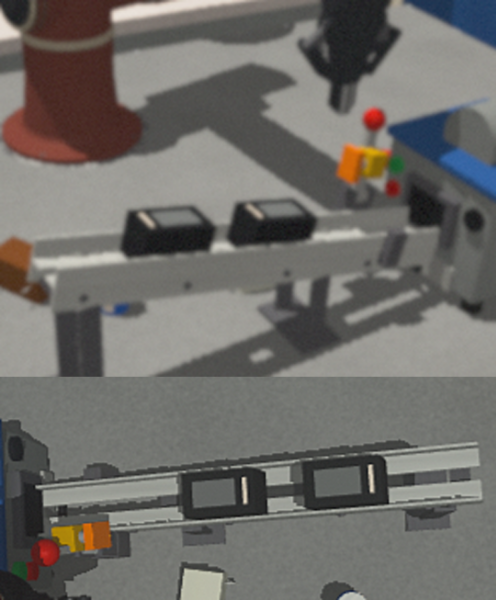

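>>> {"name": "jog_arm", "arguments": {"steps": [[[-2,0,0],[0,0,0]],[[-1.5,0,0],[0,0,0]],[[-1.5,0,0],[0,0,0]],[[-1.5,0,0],[0,0,0]],[[-1.5,0,0],[0,0,0]],[[-1,0,0.3],[0,0,0]],[[-1,0,0.5],[0,0,0]],[[-0.7,0,0.5],[0,0,0]]]}}

```text
t: 3.0
tool_pos: [0.5433, 0.1776, 0.3521]
tool_rot: [0.086, -3.128, 0.021]
contact_force: [-1.5, -0.2, 0.4]
opening: -0.0001
```

```bash
python3 look.py 2
```

```text
3.1 [0.5432 0.1775 0.3512] axes
 [[-0.9984 -0.0547 -0.0134]
 [-0.0545  0.9984 -0.0142]
 [ 0.0142 -0.0134 -0.9998]] tip [0.5409 0.175  0.1783] chute [0.4009 0.0026 0.0898] [-0.0474 -0.8252 -0.0601]
```

View pics/v2.png

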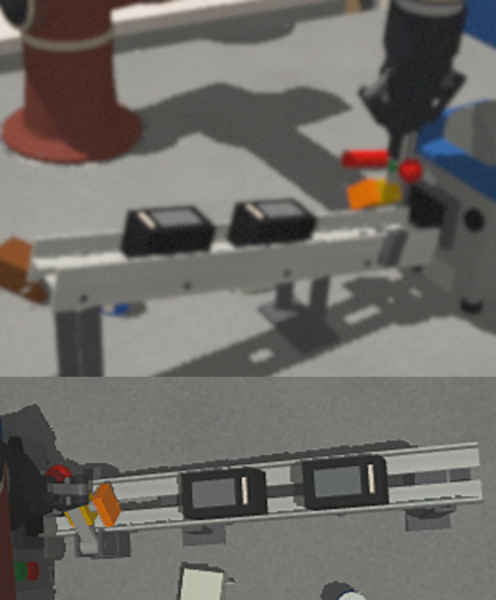

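>>> {"name": "jog_arm", "arguments": {"steps": [[[0.5,0,-1.6],[0,0,0]],[[0,-1,-1.8],[0,0,0]],[[-1.5,-1.5,0],[0,0,0]],[[-2.2,0,0],[0,0,0]],[[0,0,1],[0,0,0]]]}}

```text
t: 3.6
tool_pos: [0.5775, 0.1534, 0.3815]
tool_rot: [0.087, -3.133, 0.021]
contact_force: [-0.2, 0.3, -0.4]
opening: -0.0002
```

```bash
python3 look.py 3
```

```text
3.7 [0.5752 0.1535 0.3772] axes
 [[-0.9983 -0.0562 -0.0155]
 [-0.056   0.9983 -0.0145]
 [ 0.0162 -0.0136 -0.9998]] tip [0.5726 0.151  0.2042] chute [ 0.3703 -0.0276  0.1098] [-0.0458  0.1211 -0.2738]
```

View pics/v3.png

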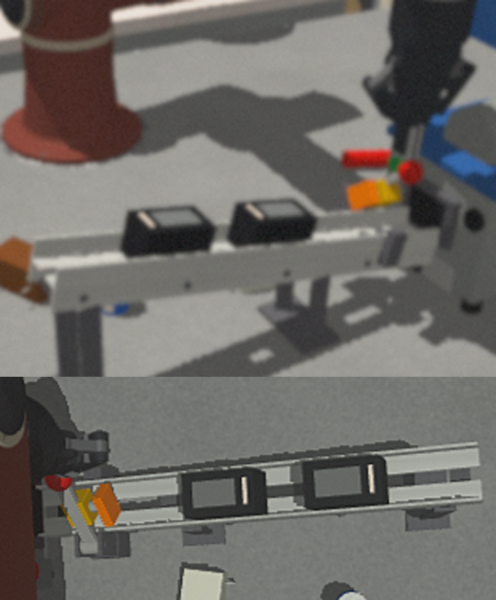

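>>> {"name": "jog_arm", "arguments": {"steps": [[[0,1.3,0],[0,0,0]],[[-0.2,0,1],[0,0,0]],[[-0.3,0,1],[0,0,0]],[[-0.3,-0.2,1],[0,0,0]],[[-0.2,-0.3,1],[0,0,0]],[[-0.2,-0.3,0.8],[0,0,0]],[[0,-0.3,0.6],[0,0,0]]]}}

```text
t: 4.4
tool_pos: [0.5851, 0.1565, 0.3169]
tool_rot: [0.091, -3.122, 0.022]
contact_force: [-0.3, 0.3, 0.5]
opening: 0.0001
```

```bash
python3 look.py 4
```

```text
4.5 [0.5847 0.1562 0.3163] axes
 [[-0.9981 -0.0577 -0.0201]
 [-0.0574  0.9982 -0.0151]
 [ 0.0209 -0.0139 -0.9997]] tip [0.5812 0.1536 0.1434] chute [ 0.385  -0.0363  0.0507] [-0.8483  0.0351  0.2507]
```

View pics/v4.png

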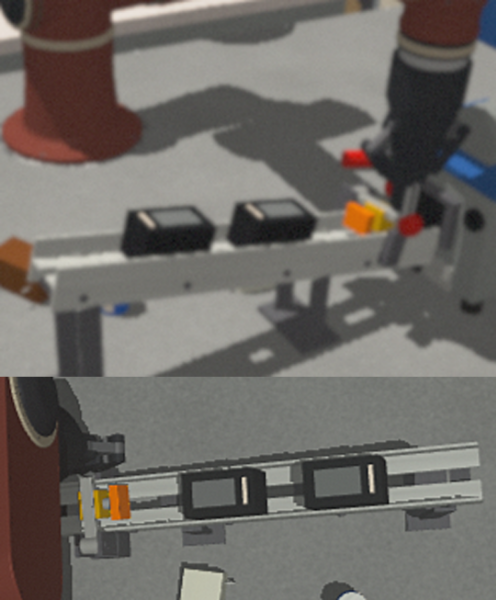

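>>> {"name": "jog_arm", "arguments": {"steps": [[[0,0,0.3],[0,0,0]],[[0,0,0.3],[0,0,0]]]}}

```text
t: 4.7
tool_pos: [0.5848, 0.1558, 0.3107]
tool_rot: [0.089, -3.121, 0.022]
contact_force: [-1.6, 0.2, 0.9]
opening: -0.0001
```

>>> {"name": "jog_arm", "arguments": {"steps": [[[0,0,0.3],[0,0,0]],[[0,0,0.3],[0,0,0]]]}}

```text
t: 4.9
tool_pos: [0.5851, 0.1558, 0.3069]
tool_rot: [0.089, -3.122, 0.023]
contact_force: [-6.0, -1.7, 16.0]
opening: -0.0
```

>>> {"name": "jog_arm", "arguments": {"steps": [[[0,0,-3],[0,0,0]],[[0,0,-4],[0,0,0]],[[0,-5,-2],[0,0,0]],[[0,-5,0],[0,0,0]],[[0,-5,0],[0,0,0]],[[0,-5,0],[0,0,0]],[[0,-5,0],[0,0,0]],[[0,-5,0],[0,0,0]]]}}

```text
t: 5.7
tool_pos: [0.605, -0.1376, 0.4064]
tool_rot: [0.112, -3.129, 0.024]
contact_force: [1.3, 0.1, 0.3]
opening: -0.0
```

```bash
python3 look.py 5
```

```text
5.8 [ 0.6051 -0.1409  0.4062] axes
 [[-0.9979 -0.0645 -0.0107]
 [-0.0643  0.9978 -0.0176]
 [ 0.0118 -0.0169 -0.9998]] tip [ 0.6032 -0.1439  0.2333] chute [ 0.0745 -0.0414  0.0766] [-0.1326 -0.0477 -0.4686]
```

View pics/v5.png

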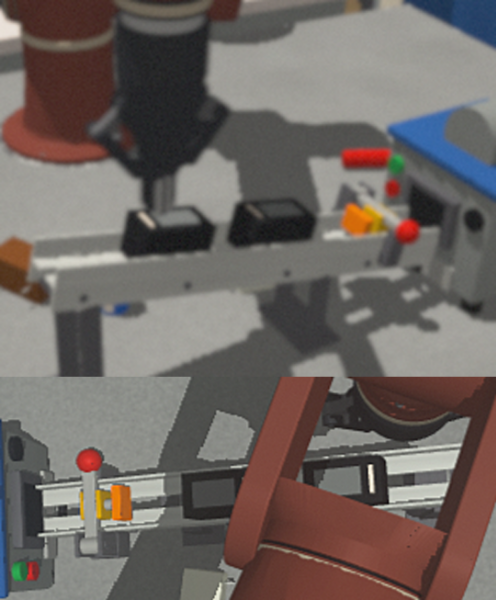

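>>> {"name": "jog_arm", "arguments": {"steps": [[[0,0,-0.5],[5.5,0,0]],[[0,0,-0.5],[5.5,0,0]],[[2,0,0],[0,0,0]],[[2,0,0],[0,0,0.4]],[[0,0,0],[0,0,0]]]}}

```text
t: 6.3
tool_pos: [0.5644, -0.1421, 0.4162]
tool_rot: [0.089, -3.118, 0.336]
contact_force: [0.5, -1.3, -0.0]
opening: 0.0002
```

```bash
python3 - <<'E'
from h import *
np.set_printoptions(precision=4,suppress=True)
def red(n,box):
    im=cv2.imread(f"pics/{n}5.png").astype(int);x0,y0,x1,y1=box;im=im[y0:y1,x0:x1]
    m=((im[:,:,2]>110)&(im[:,:,1]<70)&(im[:,:,0]<70)).astype(np.uint8)
    k,l,s,c=cv2.connectedComponentsWithStats(m);j=1+np.argmax(s[1:,4]);print(s[j]);return c[j]+[x0,y0]
p,e=tri(red("scene",(420,215,445,240)),red("top",(175,185,205,215)));print(p,e,ch(p))
E
cat > st.py <<'E'
from h import *
np.set_printoptions(precision=4,suppress=True)
o=ctrl.get_obs();r=R_.from_rotvec(o["tool_rot"]).as_matrix();tip=o["tool_pos"]+.173*r[:,2]
print(o["t"],"tip chute",ch(tip),"tool axes in chute\n",RC.T@r,"F chute",RC.T@o["contact_force"])
E
python3 st.py
```

```text
[  4   5  13  13 107]
[ 13  11  15  14 170]
[0.5914 0.1589 0.1238] 0.5182756061273992 [ 0.3936 -0.0468  0.0326]
6.3 tip chute [ 0.0396 -0.001   0.0834] tool axes in chute
 [[-0.0008  1.     -0.0048]
 [ 0.9999  0.0009  0.01  ]
 [ 0.01   -0.0048 -0.9999]] F chute [-1.2535 -0.3776 -0.2919]
```

>>> {"name": "jog_arm", "arguments": {"steps": [[[0,1,2],[0,0,0]],[[0,0.3,2],[0,0,0]],[[0,0,1.5],[0,0,0]],[[0,0,1.2],[0,0,0]],[[0,0,0],[0,0,0]]]}}

```text
t: 6.8
tool_pos: [0.566, -0.1414, 0.347]
tool_rot: [-0.093, 3.12, -0.336]
contact_force: [-1.6, 0.3, -0.3]
opening: 0.0
```

```bash
python3 st.py;python3 look.py 6
```

```text
6.8 tip chute [ 0.0546 -0.0037  0.0158] tool axes in chute
 [[-0.0027  1.     -0.0048]
 [ 1.      0.0027  0.0036]
 [ 0.0036 -0.0048 -1.    ]] F chute [ 0.4213  1.5545 -0.247 ]
6.9 [ 0.5664 -0.1415  0.3492] axes
 [[-0.9983 -0.0578  0.0116]
 [-0.0589  0.9751 -0.2137]
 [ 0.0011 -0.214  -0.9768]] tip [ 0.5684 -0.1785  0.1802] chute [ 0.0538 -0.0047  0.018 ] [-0.1858  0.2842 -0.1088]
```

View pics/v6.png

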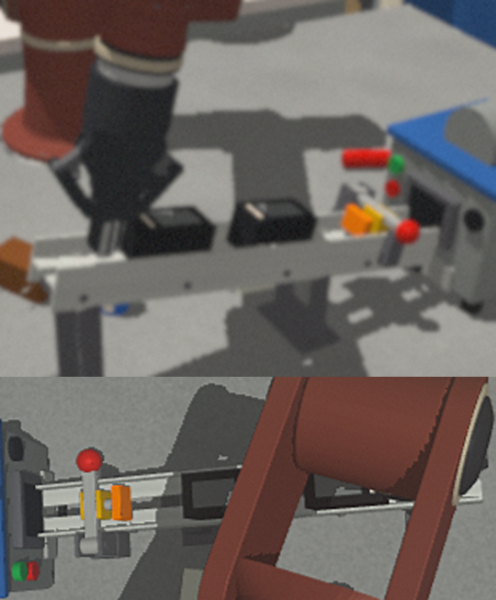

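>>> {"name": "jog_arm", "arguments": {"steps": [[[0.3,1,0],[0,0,0]],[[0,1,0],[0,0,0]],[[0,1,0],[0,0,0]],[[0,1,0],[0,0,0]],[[0,1,0],[0,0,0]],[[0,1,0],[0,0,0]],[[0,1,0],[0,0,0]],[[0,0.7,0],[0,0,0]]]}}

```text
t: 7.7
tool_pos: [0.5593, -0.0604, 0.3356]
tool_rot: [-0.091, 3.109, -0.341]
contact_force: [0.4, -1.8, -0.4]
opening: 0.0003
```

```bash
python3 st.py;python3 look.py 7
```

```text
7.7 tip chute [ 0.1356 -0.0034  0.0216] tool axes in chute
 [[-0.001   1.     -0.0095]
 [ 1.      0.001  -0.0061]
 [-0.0061 -0.0095 -0.9999]] F chute [-1.6951 -0.3008 -0.7597]
7.8 [ 0.5593 -0.0603  0.3353] axes
 [[-0.9982 -0.0574  0.0179]
 [-0.0599  0.9746 -0.2156]
 [-0.0051 -0.2163 -0.9763]] tip [ 0.5624 -0.0976  0.1664] chute [ 0.1359 -0.0032  0.0213] [-0.6479  0.3012 -0.1094]
```

View pics/v7.png

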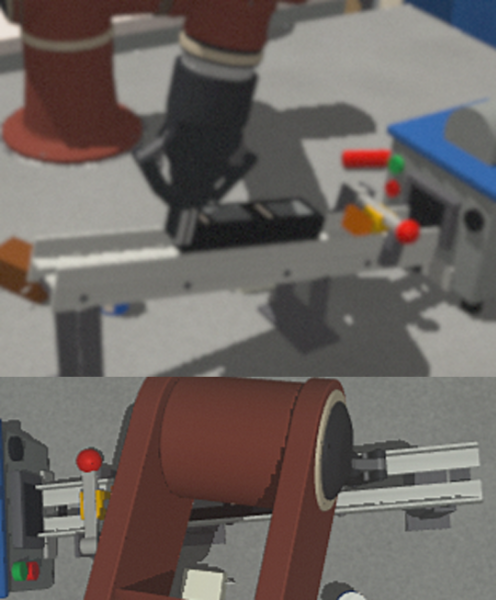

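Run:
```python
import cv2
a=cv2.imread("pics/scene7.png")[195:245,305:440]; cv2.imwrite("pics/c7.png",cv2.resize(a,None,fx=5.9,fy=5.9,interpolation=2))
```

```text
(no output)
```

View pics/c7.png

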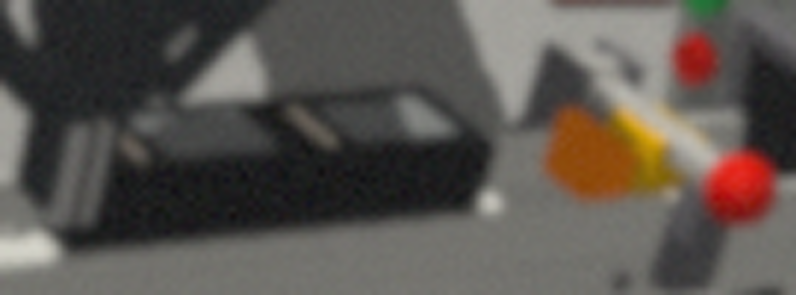

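```bash
cat > fr.py <<'E'
from h import *
import sys
# scene px on the camera-side top edge plane z=.045 -> chute coords
for a in sys.argv[1:]:
    u,v=map(float,a.split(","));print(a,ch(plane("scene",(u,v),wo([0,0,.045]),Z)).round(4))
for x in(.30,.31,.36): print(x,proj("scene",wo([x,-.0225,.045])))
E
python3 fr.py 388,219.6
```

```text
388,219.6 [ 0.2923 -0.0247  0.045 ]
0.3 [390.31021921 218.82548155]
0.31 [394.10308853 218.48727818]
0.36 [412.48275216 216.84839647]
```

>>> {"name": "jog_arm", "arguments": {"steps": [[[0,0.5,0.3],[0,0,0]],[[0,1,0.3],[0,0,0]],[[0,1,0.1],[0,0,0]],[[0,1,0.1],[0,0,0]],[[0,0.7,0],[0,0,0]],[[0,0.3,0],[0,0,0]]]}}

```text
t: 8.4
tool_pos: [0.5573, -0.016, 0.3175]
tool_rot: [-0.09, 3.108, -0.344]
contact_force: [-0.6, -1.4, 2.0]
opening: -0.0002
```

```bash
python3 st.py;python3 look.py 8;python3 - <<'E'
import cv2
a=cv2.imread("pics/scene8.png")[195:245,305:440]; cv2.imwrite("pics/c8.png",cv2.resize(a,None,fx=5.9,fy=5.9,interpolation=2))
E
```

```text
8.4 tip chute [ 0.1826 -0.0041  0.0132] tool axes in chute
 [[ 0.      0.9999 -0.0111]
 [ 1.     -0.0001 -0.0075]
 [-0.0075 -0.0111 -0.9999]] F chute [-1.7582  0.7046  1.6859]
8.5 [ 0.5572 -0.0161  0.3174] axes
 [[-0.9983 -0.0556  0.0195]
 [-0.0586  0.9743 -0.2173]
 [-0.0069 -0.2181 -0.9759]] tip [ 0.5606 -0.0537  0.1485] chute [ 0.1826 -0.0039  0.013 ] [-0.1653 -0.6323  0.3496]
```

View pics/c8.png

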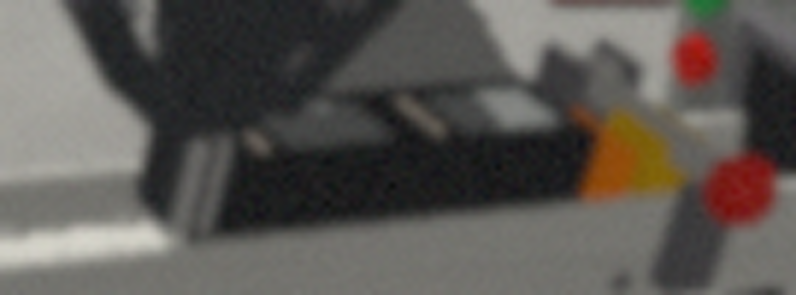

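>>> {"name": "jog_arm", "arguments": {"steps": [[[0,0.5,0],[0,0,0]],[[0,0.5,0],[0,0,0]],[[0,0.2,0],[0,0,0]],[[0,0,0],[0,0,0]]]}}

```text
t: 8.9
tool_pos: [0.5565, -0.0039, 0.3147]
tool_rot: [-0.089, 3.108, -0.344]
contact_force: [0.1, -0.6, 0.7]
opening: 0.0
```

```bash
cat > lk.sh <<'E'
python3 st.py;python3 look.py $1 >/dev/null;python3 - <<P
import cv2
a=cv2.imread("pics/scene$1.png")[195:245,305:440]; cv2.imwrite("pics/c$1.png",cv2.resize(a,None,fx=5.9,fy=5.9,interpolation=2))
P
E
bash lk.sh 9
```

```text
8.9 tip chute [ 0.1951 -0.004   0.0129] tool axes in chute
 [[ 0.0006  0.9999 -0.011 ]
 [ 1.     -0.0007 -0.0072]
 [-0.0072 -0.011  -0.9999]] F chute [-0.714  -0.1123  0.5272]
```

View pics/c9.png

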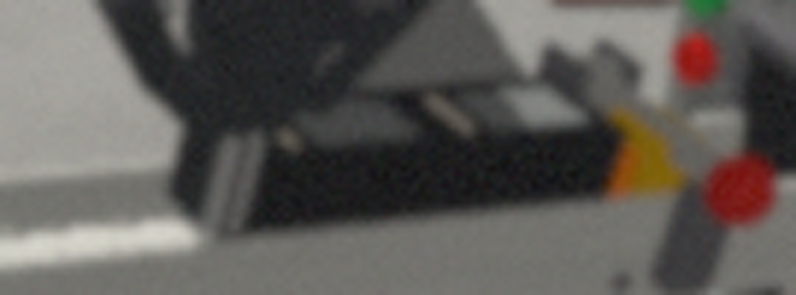

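>>> {"name": "jog_arm", "arguments": {"steps": [[[0,0.2,0],[0,0,0]],[[0,0.2,0],[0,0,0]],[[0,0,0],[0,0,0]]]}}

```text
t: 9.3
tool_pos: [0.5563, -0.0003, 0.3138]
tool_rot: [-0.087, 3.108, -0.344]
contact_force: [0.2, -0.6, 0.9]
opening: -0.0001
```

```bash
python3 st.py
```

```text
9.3 tip chute [ 0.1986 -0.0039  0.0128] tool axes in chute
 [[ 0.0014  0.9999 -0.0115]
 [ 1.     -0.0015 -0.0069]
 [-0.0069 -0.0115 -0.9999]] F chute [-0.7643 -0.2005  0.7163]
```

>>> {"name": "jog_arm", "arguments": {"steps": [[[0,0.2,0],[0,0,0]],[[0,0,0],[0,0,0]]]}}

```text
t: 9.5
tool_pos: [0.5562, 0.0014, 0.3134]
tool_rot: [-0.087, 3.108, -0.346]
contact_force: [0.5, -0.7, 1.6]
opening: 0.0003
```

```bash
bash lk.sh 10
```

```text
9.5 tip chute [ 0.2003 -0.0039  0.0128] tool axes in chute
 [[ 0.0016  0.9999 -0.0125]
 [ 1.     -0.0017 -0.0068]
 [-0.0068 -0.0124 -0.9999]] F chute [-1.0761 -0.4868  1.4384]
```

View pics/c10.png

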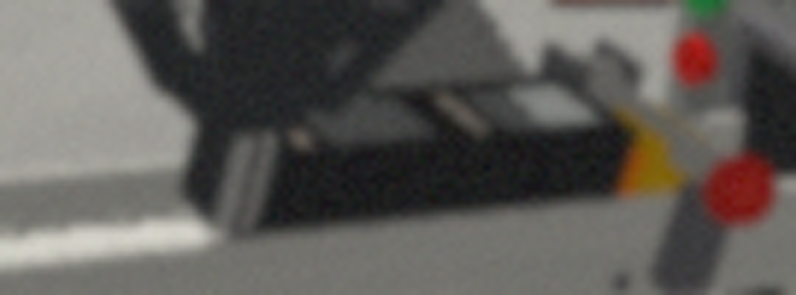

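>>> {"name": "jog_arm", "arguments": {"steps": [[[0,0.15,0],[0,0,0]],[[0,0,0],[0,0,0]]]}}

```text
t: 9.8
tool_pos: [0.5562, 0.0026, 0.3132]
tool_rot: [-0.087, 3.108, -0.348]
contact_force: [-0.5, -1.0, 0.2]
opening: -0.0
```

```bash
python3 st.py|head -1;python3 st.py|tail -1
```

```text
9.8 tip chute [ 0.2013 -0.004   0.0129] tool axes in chute
 [-0.0068 -0.0135 -0.9999]] F chute [-1.0266  0.5657 -0.0148]
```

>>> {"name": "jog_arm", "arguments": {"steps": [[[0,0.15,0],[0,0,0]],[[0,0,0],[0,0,0]]]}}

```text
t: 10.0
tool_pos: [0.5561, 0.0038, 0.313]
tool_rot: [-0.087, 3.108, -0.349]
contact_force: [0.2, -2.4, 0.9]
opening: -0.0001
```

```bash
bash lk.sh 11
```

```text
10.0 tip chute [ 0.2023 -0.004   0.0129] tool axes in chute
 [[ 0.0019  0.9999 -0.0147]
 [ 1.     -0.002  -0.0067]
 [-0.0068 -0.0147 -0.9999]] F chute [-2.5493 -0.0423  0.3895]
```

View pics/c11.png

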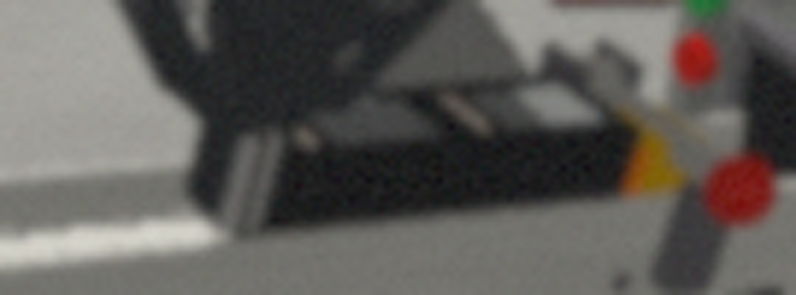

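>>> {"name": "jog_arm", "arguments": {"steps": [[[0,0.15,0],[0,0,0]],[[0,0,0],[0,0,0]]]}}

```text
t: 10.3
tool_pos: [0.5561, 0.005, 0.3128]
tool_rot: [-0.087, 3.107, -0.351]
contact_force: [0.5, -2.1, 1.3]
opening: -0.0001
```

>>> {"name": "jog_arm", "arguments": {"steps": [[[0,0.15,0],[0,0,0]],[[0,0,0],[0,0,0]]]}}

```text
t: 10.5
tool_pos: [0.556, 0.006, 0.3126]
tool_rot: [-0.086, 3.107, -0.354]
contact_force: [-0.0, -2.4, 0.4]
opening: 0.0002
```

```bash
bash lk.sh 12
```

```text
10.5 tip chute [ 0.2041 -0.0039  0.0129] tool axes in chute
 [[ 0.0022  0.9998 -0.0176]
 [ 1.     -0.0023 -0.0065]
 [-0.0066 -0.0176 -0.9998]] F chute [-2.4102  0.1619 -0.0948]
```

View pics/c12.png

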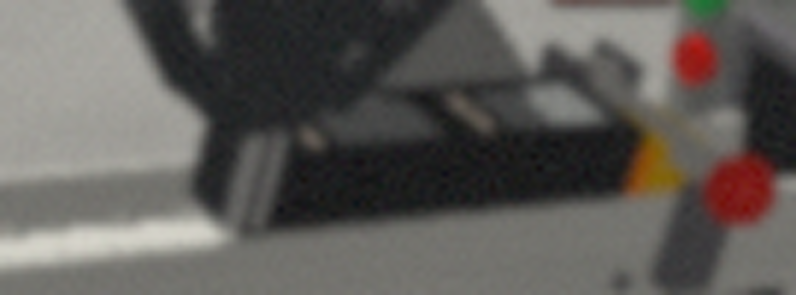

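>>> {"name": "jog_arm", "arguments": {"steps": [[[0,0.2,0],[0,0,0]],[[0,0,0],[0,0,0]],[[0,0,0],[0,0,0]]]}}

```text
t: 10.9
tool_pos: [0.556, 0.0074, 0.3123]
tool_rot: [-0.086, 3.107, -0.358]
contact_force: [1.0, -3.9, 1.3]
opening: -0.0004
```

>>> {"name": "jog_arm", "arguments": {"steps": [[[0,0.2,0],[0,0,0]],[[0,0,0],[0,0,0]],[[0,0,0],[0,0,0]]]}}

```text
t: 11.2
tool_pos: [0.5559, 0.0087, 0.3121]
tool_rot: [-0.086, 3.106, -0.362]
contact_force: [-0.8, -4.0, 0.8]
opening: 0.0
```

```bash
bash lk.sh 13
```

```text
11.2 tip chute [ 0.2059 -0.0039  0.013 ] tool axes in chute
 [[ 0.0023  0.9997 -0.0229]
 [ 1.     -0.0024 -0.0061]
 [-0.0061 -0.0229 -0.9997]] F chute [-3.9925  1.006  -0.0694]
```

View pics/c13.png

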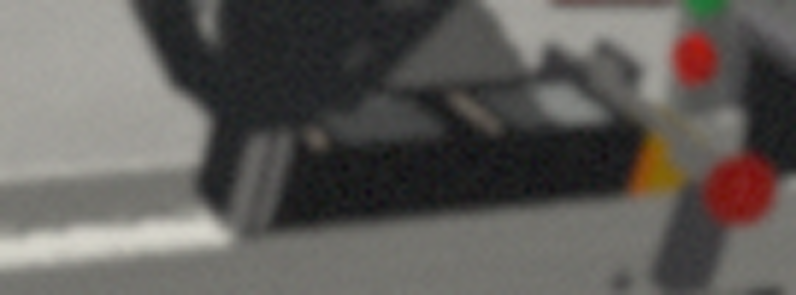

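>>> {"name": "jog_arm", "arguments": {"steps": [[[0,-0.2,0],[0,0,0]],[[0,-0.3,0],[0,0,0]],[[0,-0.5,0],[0,0,0]],[[0,-1,0],[0,0,0]],[[0,-1.5,0],[0,0,0]],[[0,0,-2],[0,0,0]],[[0,0,-4],[0,0,0]],[[0,0,-4],[0,0,0]]]}}

```text
t: 12.1
tool_pos: [0.5545, -0.0065, 0.4119]
tool_rot: [0.085, -3.118, 0.348]
contact_force: [0.9, 1.0, 0.6]
opening: 0.0002
```

>>> {"name": "jog_arm", "arguments": {"steps": [[[0,-4,-3],[0,0,0]],[[3,-5,0],[0,0,0]],[[4,-5,0],[0,0,0]],[[4,-5,0],[0,0,0]],[[4,-5,0],[0,0,0]],[[4,-5,0],[0,0,0]],[[0,-5,0],[0,0,0]],[[0,0,0],[0,0,0]]]}}

```text
t: 12.9
tool_pos: [0.416, -0.2948, 0.5156]
tool_rot: [-0.086, 3.104, -0.358]
contact_force: [-0.6, 1.0, 0.8]
opening: -0.0004
```

```bash
bash lk.sh 14
python3 - <<'E'
import cv2
a=cv2.imread("pics/top14.png")[180:270,160:320]; cv2.imwrite("pics/t14.png",cv2.resize(a,None,fx=5,fy=5,interpolation=2))
E
```

```text
12.9 tip chute [-0.1247  0.1526  0.1508] tool axes in chute
 [[ 0.0021  0.9998 -0.0207]
 [ 1.     -0.0023 -0.0088]
 [-0.0089 -0.0207 -0.9997]] F chute [0.8935 0.5002 0.9751]
```

View pics/v14.png

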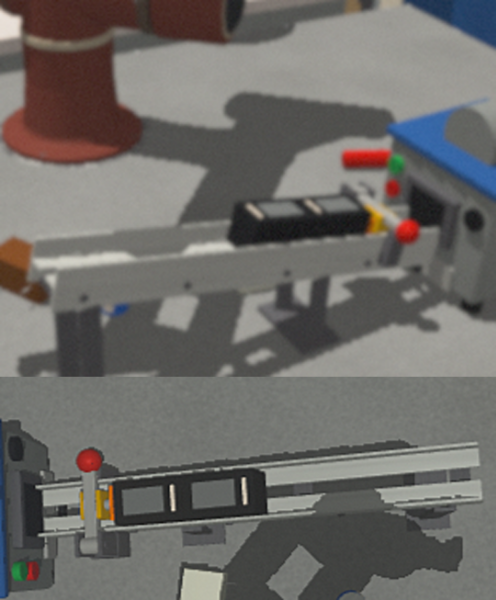

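View pics/t14.png

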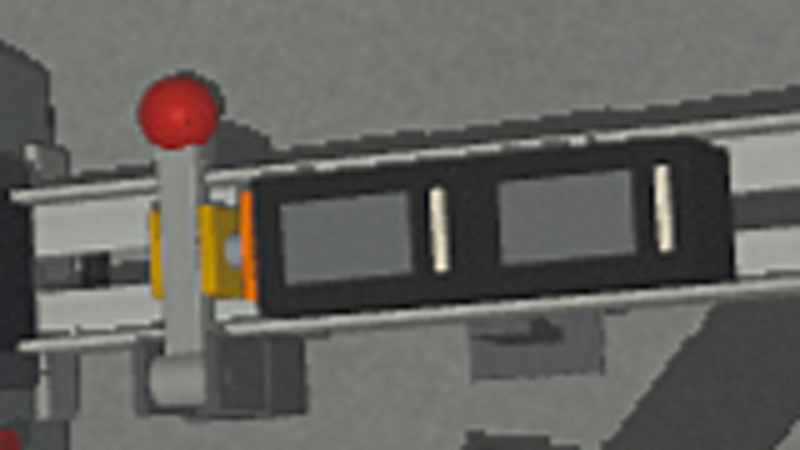

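View pics/c14.png

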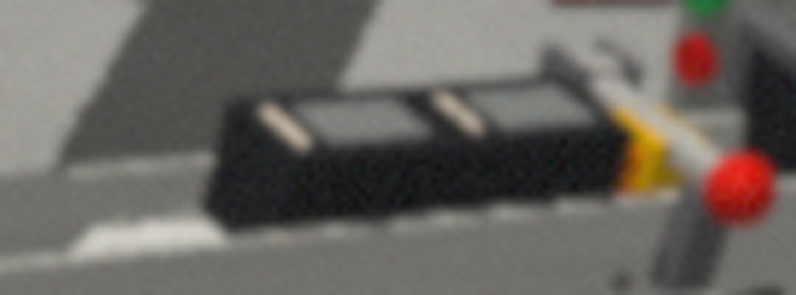

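Run:
```python
from h import *
T=lambda x,y:(160+(x+.5)/5-.5,180+(y+.5)/5-.5)
f=lambda p,z:ch(plane("top",T(*p),wo([0,0,z]),Z)).round(4)
for n,p,z in[("stripe lo",(439,230),.045),("stripe hi",(665,208),.045),("lo label",(346,240),.045),("hi label",(567,217),.045),("pad upper uphill edge",(252,245),.034),("lo front",(258,245),.045),("knob",(178,112),.032)]: print(n,f(p,z))
# compare loose parts before/after
a=cv2.imread("pics/top0.png").astype(int);b=cv2.imread("pics/top14.png").astype(int)
for n,(x0,y0,x1,y1),thr in[("white",(235,260,300,325),150),("can",(340,275,380,310),150)]:
    for i in(a,b):
        m=(i[y0:y1,x0:x1].min(2)>thr);yy,xx=np.nonzero(m);print(n,m.sum(),xx.mean()+x0,yy.mean()+y0)
o=ctrl.get_obs();print(o["t"])
```

```text
stripe lo [0.2973 0.0015 0.045 ]
stripe hi [0.222  0.0012 0.045 ]
lo label [0.3294 0.0019 0.045 ]
hi label [0.2542 0.0012 0.045 ]
pad upper uphill edge [ 0.3682 -0.0004  0.034 ]
lo front [0.3603 0.0009 0.045 ]
knob [ 0.3937 -0.0473  0.032 ]
white 976 264.11475409836066 291.7827868852459
white 929 263.6017222820237 290.6447793326157
can 289 359.24221453287197 294.48096885813146
can 0 nan nan
13.0<stdin>:9: RuntimeWarning: Mean of empty slice.
  ret = ret.dtype.type(ret / rcount)
```

View pics/top14.png

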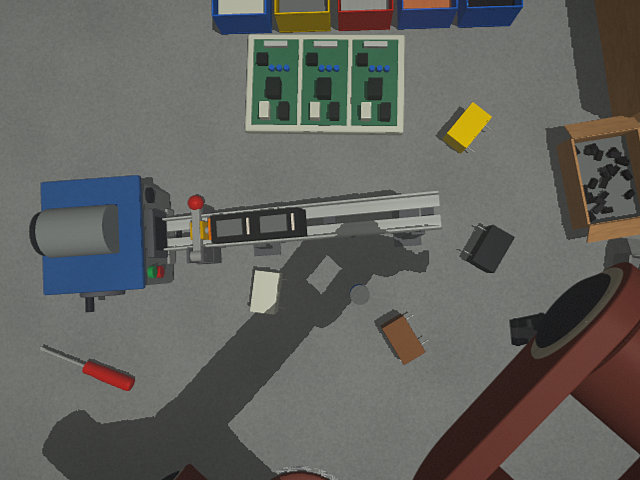

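```bash
python3 -c "
from station import ctrl
print(ctrl.get_obs()['dq'].round(4)); print(ctrl.finish_job())"
```

```text
[ 0.0472 -0.0057  0.0207  0.0041 -0.0011  0.0073]
the job is handed in; nothing more can be done
None
```

I swung the stop arm over with the shut fingers and pressed it down to its rest, then pushed both black capacitors down the chute. The job was handed in at about 13 s of the 46 s; no verdict is reported.

**Stop arm:** It met its rest with about 16 N on the fingers. The knob then measured within about 1 mm of its fully-down place.

**Capacitors:** I pushed the upper one from behind in small steps until the force along the chute was about 4 N, which means the pad was pressed back roughly 4 mm. I then backed off slowly and moved the robot clear. In the last pictures:
- The two capacitors sit 75.3 mm apart centre to centre, so they touch (each is 75 mm long).
- The lower one's front face is against the orange pad, and both look flat on the chute floor.

**Loose parts:** The white capacitor's colour blob moved about 1 px, partly because the arm's shadow now falls on it. The colour check on the blue can failed because it was in the arm's shadow. By eye it stands at its old pixel, and the black spare looks unmoved too.

**Disagreements:** The wall-top corners gave a chute floor about 6 mm off the stated 20 mm wall height. I used the height from the knob, pad and capacitor tops instead, which agreed with each other. The lower capacitor's front face read between 360 and 366 mm along the chute depending on the feature used, so I do not know exactly how far the pad is still pressed. The arm was still drifting slightly at hand-in, at most 0.05 rad/s, well clear of everything.

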